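# Check the depth of a printed blind bore with the flip-over gauge stand

## Task

The grey printed bracket sits in the bore-checking jig. Swing the jig's sprung gauge stand over it until it snaps down against its front stop, then push the depth rod gently down until it bottoms out in the bracket's blind bore, hold it lightly on the bottom for about a second, and let go, leaving the rod on the bottom and the stand closed. Do not force the rod into the soft print or push the bracket out of its nest, and leave everything else on the bench where it is.

Things in the scene. Friction and masses are not known exactly. Their poses are not given: they have to be found in the camera images.
- jig: Bore-checking jig fixed to the bench: aluminium base plate (jig x -50 to 50, y -60 to 155 mm, top at 18 mm), nest of low black rails, black hinge cheeks, orange gauge stand. Origin on the bench straight below the bore; z up, y from nest to hinge. Hinge axis: along jig x at y = 85 mm, 55 mm high. The stand is folded back to +y and closes to -y. Stops: rest post at y = 50 mm, bumper at y = 138 mm.
- stand (a joint): Angle of the orange gauge stand about its hinge: 0 = folded back on its bumper (the start), 1.31 rad = closed on its front stop, rod vertical over the bore. A pair of springs pulls it to the nearer stop; over-centre near 0.65 rad. At the handle it takes about 6 N to leave the back stop, falling to nothing at over-centre; beyond, it snaps over by itself.
- handle (a point): Middle of the round steel handle bar, 10 mm thick, that sticks out of the stand's head along jig +x; bare from 50 mm before to 27 mm beyond this point, then a 22 mm black ball. Circles the hinge axis at 96 mm radius: start at jig (72, 107) mm, 149 mm high; over-centre at y = 45, 142 mm high; closed at (72, 0), 100 mm high.
- rod (a joint): How far the depth rod has been pushed down through the stand's head, in m: 0 = fully drawn up, at most 0.048; it starts within 0.003 of fully up. It slides stiffly (about 4 N of friction, its own weight does not move it) and stays where it is left.
- rod_top (a point): Centre of the flat top of the depth rod's black knurled knob (20 mm across, 12 mm high). With the stand closed it is 179 mm above the bench when the rod is fully up (the snap may jog it down 1 to 3 mm); the orange head below it is 34 x 34 mm, its top 115 mm above the bench (its brass bush 119 mm). On the way over, the knob rises to 205 mm above the bench.
- rod_tip (a point): Lower, rounded tip of the 6 mm steel depth rod, 107 mm below rod_top. With the stand closed and the rod fully up it is 72 mm above the bench, 9 mm above the bore's mouth.
- bore_mouth (a point): Centre of the mouth of the blind bore in the grey printed bracket (60 x 50 mm flange, 30 x 30 mm boss, 45 mm high, 55 g, loose in the nest with 1 mm of play). The bore is 10 mm wide and goes straight down; its depth differs from print to print, 14 to 30 mm, and must be felt.
- bracket2: The next bracket to be checked, green, the same size, standing on the bench beside the jig; origin at the centre of its underside. Leave alone.
- glue_stick: Glue stick standing upright, 27 mm across, 94 mm high; origin at the centre of its underside. Leave alone.
- calipers: Digital calipers lying flat, 235 mm long along x, 75 mm across, 13 mm high; origin under the middle of the beam. Leave alone.
- cutters: Blue-handled flush cutters lying flat, 140 mm long along x, 15 mm high; origin under the middle. Leave alone.
- deburr_tool: Deburring screwdriver lying along its x, 200 mm long, 26 mm thick. Leave alone.
- scraper: Print scraper lying along its x, 280 mm long. Leave alone.
- spool: Spool of grey filament lying flat, 200 mm across, 62 mm high; origin at the centre of its underside. Leave alone.
Mind the look-alikes: they are no part of the job. Of the things like the part that bears bore_mouth, leave any that is brown or yellow; of the rest the smaller one is meant.

How it is judged:
By the outcome, as a careful person would: the job done as asked, in the order asked, and still so for the second after the job is handed in, with the robot touching nothing.
It also fails if it takes over 45 s, if anything falls off the work surface, if the arm or the gripper's body presses on something with over 40 N, if the wrist force passes 120 N, or if a joint passes its speed limit or range.

## Robot

A 6-joint arm with a two-finger parallel gripper is mounted at the origin on the work surface. World frame = base frame: x ahead of the robot, y to its left, z up, the work surface at z = 0. Lengths are in m, angles in rad, forces in N, time in s.
With the tool pointing down it reaches from about 0.3 to 0.75 m from the base axis. Payload 8.5 kg.
Tool frame: the origin (TCP) lies at the very end of the fingers, on their centre line; the grasp point (between the pads) lies 19 mm behind it (env.tcp_to_grasp is the distance from the TCP to the grasp point, in m); y points along the fingers, z is the direction in which the jaws open and shut, and the axes are right-handed (so a half turn about y gives the same grasp; the last joint's range is limited). The gripper opens to 85 mm and grips with 20 to 120 N. Pads are 22 mm wide; open, the fingers measure 114 mm over their backs; the gripper's body (76 mm by 85 mm) begins 54 mm behind the grasp point. The pads swing forward as they close: fully open they stand 13 mm farther back than shut.
Start: joints at [-1.496, 0.381, 1.297, -0, 1.464, -0.215], TCP at [0.157, -0.527, 0.231] pointing down, gripper open.
Joint ranges: [-3.11, 3.11], [-0.89, 2.33], [0.22, 2.48], [-1.42, 4.56], [0.17, 2.85], [-2.88, 2.88]. Speed limits (rad/s): [2.39, 2.39, 3.14, 3.14, 3.14, 3.14].

## Interface

Orientations are given as a unit quaternion [w, x, y, z].
In Python, from workcell import env gives the robot as it stands.
- The arm moves only by the tool step_arm, never from a script. Its argument "commands" is a list of rows, each an object of numbers: "tx", "ty", "tz": the shift along the tool's x, y, z in m; "yaw": the turn about the tool's y in degrees; "grip": the finger opening in m, from 0 to 0.0854. A call has 1 to 20 rows; each row is the pose to reach, as a shift and turn from the pose commanded when the call began, along the tool's axes at that moment; what a row does not reach only later rows make up. A row lasts 1/12 s, in which the tool goes at most 41.7 mm and 7.16 degrees, less where a joint would pass 70% of its speed; a pose out of reach is approached as far as the arm can. A call with a gripper value outside its range is refused whole. The fingers move at their own pace and stop on an object; "grip_force" is the grip in N (left out, the last holds). Time passes only in rows, so rows that repeat a pose let the fingers close. It gives the time, the measured TCP pose, the force and the opening at its end, in the units of the state.
- env.sense(): the state, without advancing time (a new reading comes with each control period).
- env.capture(name): name is "scene" or "top" or "wrist"; returns a dict with "frame" (420x560x3 uint8, red, green, blue), "fx", "fy", "cx", "cy" (pixels), "rvec" (rotation vector, rad) and "tvec" (3), from world to camera coordinates, as OpenCV has them. Camera axes: x right, y down, z forward; pixel columns grow to the right and rows downward; lengths in m; the calibration is good to about 2 mm. The wrist camera is an equidistant fisheye: a pixel r from the principal point sees the ray r / f radians off the axis. A picture is of the moment at which its call begins. There is no depth.
- env.sign_off(): hands the job in, once; it reports no verdict.
Trained networks look in the newest picture that a camera, given by its name, has taken for a name from the list of things; names that differ only in an ending like _2 or _b are one class to them, and where a whole thing is asked for, a point or a joint stands for the part that bears it (a point fixed in the world has none). Each returns a list of dicts, best first, with "conf" (0 to 1); they miss things now and then, are a little off and sometimes report something else, mostly with a low value. They report only what shows in the picture. A call takes as long as a camera call. They do not tell look-alikes from the thing itself.
- env.boxes_of(label, camera): "rect" ([left, top, width, height] in pixels, round what is visible of it).
- env.masks_of(label, camera): "pixels" (420x560 bool, what is visible of it) and "rect" ([left, top, width, height] in pixels, round what is visible of it).
The state is a dict: "time": time; "q": joint angles; "qvel": joint speeds; "joint_torque": joint torques, N m; "tcp_pos": TCP position; "eef_rot": TCP orientation; "wrist_force": force on the tool from outside, world axes, zero at the start; "ft_torque": the same for the moment, N m; "finger_gap": opening from 0.0 (shut) to 1.0 (fully open).
Only numpy, scipy, OpenCV 4.12 (cv2) and the standard library are available. Lean on these libraries where they do the work, as an engineer would, in place of code of your own. Each camera call takes 0.05 s, during which the arm holds its last target.

## Working session

There is one attempt and no reset: what is moved stays moved. The work goes in short steps, Python scripts to look and compute and a tool call to move; the robot and the scene stay as the last step left them, time stands still between calls to the robot, and variables do not carry over. Pictures are saved under pics/ and viewed, and the job is handed in when it is done.

Besides the shell and the picture viewer there is one more tool, called after "Call:" by a JSON object that holds its "name" and its "arguments", one argument or row to a line. step_arm: Moves the arm, as the interface text tells. Its arguments: {"type":"object","properties":{"commands":{"type":"array","items":{"type":"object","properties":{"tx":{"type":"number"},"ty":{"type":"number"},"tz":{"type":"number"},"yaw":{"type":"number"},"grip":{"type":"number"}}}},"grip_force":{"type":"number"}},"required":["commands"]}

```bash
ls; mkdir -p pics
python3 - <<'E'
from workcell import env
import cv2
for n in ("scene","top","wrist"):
    c=env.capture(n); cv2.imwrite(f"pics/a_{n}.png",c["frame"][:,:,::-1])
    print(n,c["fx"],c["fy"],c["cx"],c["cy"],c["rvec"],c["tvec"])
    for l in ("jig","stand","bore_mouth","rod_top","handle","glue_stick"):
        print(l,[(round(b["conf"],2),[int(v) for v in b["rect"]]) for b in env.boxes_of(l,n)][:4])
print(env.sense())
E
```

```text
pics
scene 421.82765259081594 421.82765259081594 283.7308964646314 213.54338937644042 [ 2.03178488  0.95968163 -0.49606281] [-0.37300431 -0.12004932  1.48864001]
jig [(0.69, [246, 192, 90, 90])]
stand [(0.56, [296, 192, 38, 51])]
bore_mouth [(0.84, [347, 251, 25, 23]), (0.78, [333, 205, 30, 33]), (0.65, [259, 239, 26, 28]), (0.65, [261, 199, 22, 30])]
rod_top [(0.45, [300, 193, 35, 22])]
handle [(0.59, [300, 195, 32, 43])]
glue_stick [(0.55, [236, 214, 12, 31])]
top 411.48942186317686 411.48942186317686 282.64041887411975 216.61104906734337 [ 2.03412751 -2.18509372  0.23444026] [0.07756387 0.53412525 1.08258173]
jig [(0.6, [229, 148, 98, 86]), (0.17, [179, 265, 12, 62])]
stand [(0.56, [226, 149, 47, 61]), (0.3, [301, 162, 27, 26])]
bore_mouth [(0.84, [226, 159, 24, 16]), (0.67, [195, 202, 27, 24]), (0.64, [246, 253, 31, 33]), (0.56, [290, 200, 17, 22])]
rod_top [(0.65, [228, 181, 43, 13]), (0.57, [290, 201, 20, 18])]
handle [(0.68, [232, 149, 40, 60])]
glue_stick [(0.67, [303, 242, 14, 13])]
wrist 325.19226210127806 325.19226210127806 280.6815642131405 204.6335122891852 [-2.34043342  1.74419046  0.23358969] [-0.54928915 -0.03388611  0.37818875]
jig []
stand []
bore_mouth []
rod_top []
handle []
glue_stick []
{'time': 1.05, 'q': array([-1.49631106e+00,  3.80619968e-01,  1.29734261e+00, -1.54023276e-05,
        1.46358623e+00, -2.15269423e-01]), 'qvel': array([ 0.00071757,  0.00061018, -0.00025969,  0.0006627 ,  0.00121878,
       -0.00051032]), 'joint_torque': array([-2.17728513e-03, -4.48335922e+01, -2.31465054e+01, -3.16880441e-04,
        4.61918498e-04,  2.78172109e-06]), 'tcp_pos': array([ 0.15715513, -0.52707892,  0.23133106]), 'eef_rot': array([-0.10207984,  0.10209282, -0.6996837 ,  0.69971386]), 'wrist_force': array([-0.24035795, -0.39718126, -0.27314392]), 'ft_torque': array([-0.03095895,  0.04317604,  0.01824857]), 'finger_gap': 0.9971866484657816}
```

Run:
```python
import cv2
a=cv2.imread("pics/a_scene.png");b=cv2.imread("pics/a_top.png")
cv2.imwrite("pics/b_scene.png",cv2.resize(a[150:320,200:420],(800,618),interpolation=cv2.INTER_CUBIC)[:600])
cv2.imwrite("pics/b_top.png",cv2.resize(b[130:310,160:400],(800,600),interpolation=cv2.INTER_CUBIC))
```

```text
(no output)
```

View pics/a_scene.png

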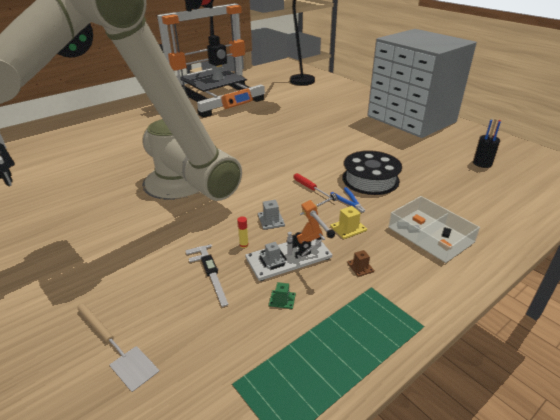

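View pics/a_top.png

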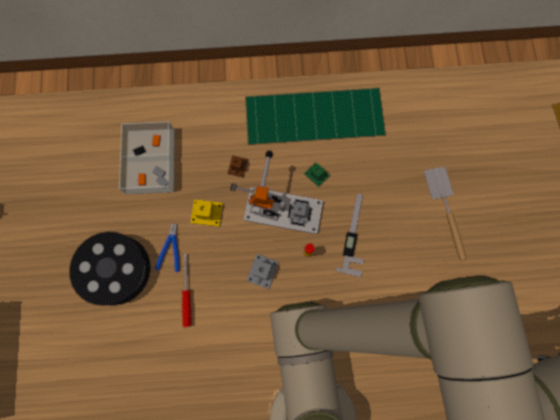

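View pics/b_scene.png

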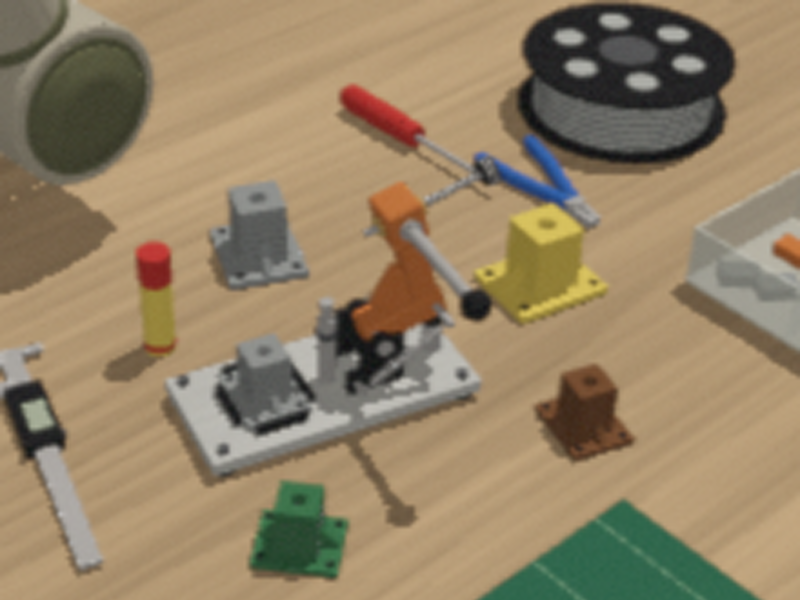

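View pics/b_top.png

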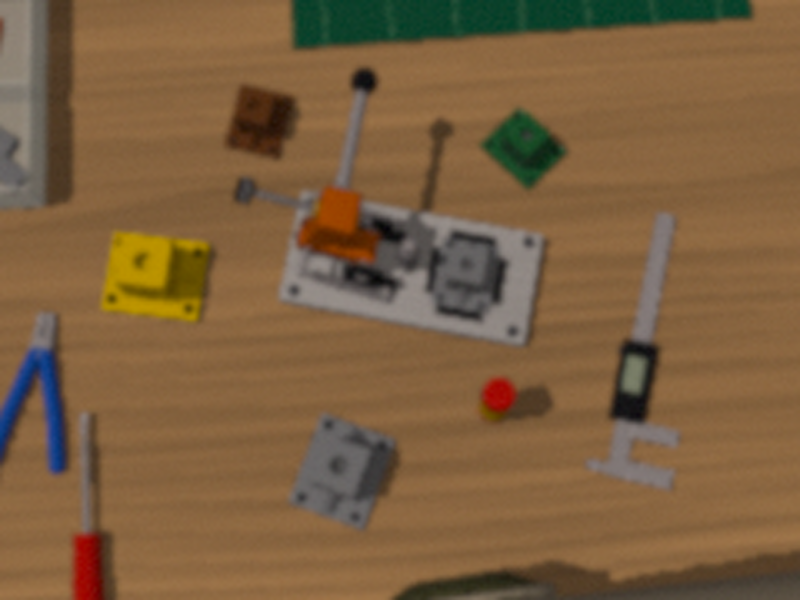

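```bash
cat > h.py <<'E'
import numpy as np,cv2
from scipy.optimize import least_squares
K={"scene":(421.82765259081594,283.7308964646314,213.54338937644042,[ 2.03178488,0.95968163,-0.49606281],[-0.37300431,-0.12004932,1.48864001]),
"top":(411.48942186317686,282.64041887411975,216.61104906734337,[2.03412751,-2.18509372,0.23444026],[0.07756387,0.53412525,1.08258173])}
def proj(c,P):
    f,cx,cy,r,t=K[c]
    return cv2.projectPoints(np.array(P,float).reshape(-1,1,3),np.array(r),np.array(t),np.array([[f,0,cx],[0,f,cy],[0,0,1]]),None)[0].reshape(-1,2)
def W(p,J):
    p=np.array(p,float).reshape(-1,3)/1000 if np.max(np.abs(p))>1 else np.array(p).reshape(-1,3)
    c,s=np.cos(p_yaw:=p[0,0]*0+p_yaw0),0
def jw(par,J):
    x,y,a=par; J=np.array(J,float).reshape(-1,3)/1000
    R=np.array([[np.cos(a),-np.sin(a),0],[np.sin(a),np.cos(a),0],[0,0,1]])
    return J@R.T+[x,y,0]
E
sed -i '/^def W/,/^    c,s/d' h.py
cat > fit.py <<'E'
from h import *
st=lambda u,v:(u/3.3333+160-.35,v/3.3333+130-.35)
ss=lambda u,v:(u/3.636+200-.35,v/3.636+150-.35)
obs=[("top",(50,-60,18),st(545,236)),("top",(-50,-60,18),st(526,344)),("top",(-50,155,18),st(280,298)),("top",(50,155,18),st(304,192)),
("top",(0,0,63),st(466,262)),("top",(109,107,149),st(363,80)),
("scene",(-50,-60,18),ss(168,383)),("scene",(50,-60,18),ss(217,466)),("scene",(50,155,18),ss(478,378)),("scene",(0,0,63),ss(264,344)),("scene",(109,107,149),ss(476,303))]
def res(p): return np.concatenate([proj(c,jw(p,j))[0]-o for c,j,o in obs])
for cams in (("top",),("scene",),("top","scene")):
    f=lambda p:np.concatenate([proj(c,jw(p,j))[0]-o for c,j,o in obs if c in cams])
    r=least_squares(f,[.5,0,0]); print(cams,r.x); print(r.fun.reshape(-1,2).round(1).tolist())
p=r.x
for n,j in dict(bore=(0,0,63),handle0=(72,107,149),oc=(72,45,142),closed=(72,0,100),ball=(109,107,149),hinge=(0,85,55)).items(): print(n,jw(p,j).round(4))
E
python3 fit.py
```

```text
('top',) [ 0.55578382 -0.01092602 -0.25848731]
[[-0.1, -0.8], [-0.2, 0.2], [-0.4, 0.3], [-0.5, -0.9], [0.8, 0.5], [0.3, 0.6]]
('scene',) [ 0.55455123 -0.00978874 -0.24483577]
[[-1.1, -1.0], [-0.4, -0.1], [1.3, -0.4], [-0.1, 1.6], [0.4, -0.5]]
('top', 'scene') [ 0.5554552  -0.01052543 -0.25474305]
[[-0.3, -0.8], [-0.3, 0.3], [-0.5, 0.6], [-0.7, -0.6], [0.7, 0.7], [-0.0, 0.8], [-1.1, -0.9], [-0.7, 0.1], [1.4, 0.3], [-0.1, 1.9], [0.3, 0.2]]
bore [[ 0.5555 -0.0105  0.063 ]]
handle0 [[0.6521 0.0749 0.149 ]]
oc [[0.6365 0.0149 0.142 ]]
closed [[ 0.6251 -0.0287  0.1   ]]
ball [[0.6879 0.0656 0.149 ]]
hinge [[0.5769 0.0717 0.055 ]]
```

```bash
cat >> h.py <<'E'
from scipy.spatial.transform import Rotation
PAR=[0.5555,-0.0105,-0.2550]
def tool(q): return Rotation.from_quat([q[1],q[2],q[3],q[0]]).as_matrix()
def go(s,target):
    R=tool(s["eef_rot"]); return (R.T@(np.array(target)-s["tcp_pos"])).round(4)
E
python3 - <<'E'
from h import *
from workcell import env
s=env.sense(); R=tool(s["eef_rot"]); print(R.round(3)); 
print(np.degrees(np.arctan2(R[1,2],R[0,2])))
for j in [(72,135,235),(72,135,132),(0,0,240)]:
    w=jw(PAR,j)[0]; print(j,w.round(4),go(s,w))
E
```

```text
[[-0.958 -0.     0.286]
 [-0.286 -0.    -0.958]
 [ 0.    -1.     0.   ]]
-73.39818493787543
(72, 135, 235) [0.6592 0.102  0.235 ] [-0.6609 -0.0037 -0.4594]
(72, 135, 132) [0.6592 0.102  0.132 ] [-0.6609  0.0993 -0.4594]
(0, 0, 240) [ 0.5555 -0.0105  0.24  ] [-0.5293 -0.0087 -0.3812]
```

Call:
{"name": "step_arm", "arguments": {
  "commands": [
    {"tx": -0.03,"ty": -0.004,"tz": -0.02,"yaw": -3,"grip": 0},
    {"tx": -0.06,"ty": -0.005,"tz": -0.04,"yaw": -6,"grip": 0},
    {"tx": -0.09,"ty": -0.005,"tz": -0.06,"yaw": -9,"grip": 0},
    {"tx": -0.12,"ty": -0.005,"tz": -0.08,"yaw": -12,"grip": 0},
    {"tx": -0.15,"ty": -0.005,"tz": -0.1,"yaw": -15,"grip": 0},
    {"tx": -0.18,"ty": -0.005,"tz": -0.12,"yaw": -18,"grip": 0},
    {"tx": -0.21,"ty": -0.005,"tz": -0.145,"yaw": -21,"grip": 0},
    {"tx": -0.24,"ty": -0.005,"tz": -0.167,"yaw": -24,"grip": 0},
    {"tx": -0.27,"ty": -0.005,"tz": -0.188,"yaw": -27,"grip": 0},
    {"tx": -0.3,"ty": -0.005,"tz": -0.21,"yaw": -30,"grip": 0},
    {"tx": -0.33,"ty": -0.005,"tz": -0.23,"yaw": -33,"grip": 0},
    {"tx": -0.36,"ty": -0.005,"tz": -0.25,"yaw": -36,"grip": 0},
    {"tx": -0.39,"ty": -0.005,"tz": -0.27,"yaw": -39,"grip": 0},
    {"tx": -0.42,"ty": -0.005,"tz": -0.29,"yaw": -42,"grip": 0},
    {"tx": -0.45,"ty": -0.005,"tz": -0.31,"yaw": -45,"grip": 0},
    {"tx": -0.48,"ty": -0.005,"tz": -0.335,"yaw": -48,"grip": 0},
    {"tx": -0.51,"ty": -0.005,"tz": -0.355,"yaw": -51,"grip": 0},
    {"tx": -0.54,"ty": -0.005,"tz": -0.375,"yaw": -54,"grip": 0},
    {"tx": -0.57,"ty": -0.005,"tz": -0.395,"yaw": -57,"grip": 0},
    {"tx": -0.6,"ty": -0.005,"tz": -0.418,"yaw": -58.8,"grip": 0}
  ]
}}

```text
time: 2.72
tcp_pos: [0.6137, 0.0464, 0.2363]
eef_rot: [-0.433, 0.433, -0.559, 0.559]
wrist_force: [1.2, -0.2, 0.6]
finger_gap: 0.0
```

Run:
```python
from h import *
from workcell import env
s=env.sense(); R=tool(s["eef_rot"]); print(R.round(3),s["time"],s["tcp_pos"],s["wrist_force"],s["finger_gap"],s["q"]); 
print(np.degrees(np.arctan2(R[1,2],R[0,2])))
for j in [(72,140,235),(72,135,132),(0,0,240)]:
    w=jw(PAR,j)[0]; print(j,w.round(4),go(s,w))
```

```text
[[-0.25   0.     0.968]
 [-0.968 -0.    -0.25 ]
 [ 0.    -1.     0.   ]] 2.7167 [0.61366685 0.04638649 0.23628268] [ 1.18184821 -0.23616467  0.58013402] 6.210323387530652e-05 [-1.16582379e-01  4.94883192e-01  1.09299878e+00 -1.84868177e-04
  1.55358525e+00  1.35693403e-01]
-14.454155249613633
(72, 140, 235) [0.6605 0.1068 0.235 ] [-0.0702  0.0013  0.0303]
(72, 135, 132) [0.6592 0.102  0.132 ] [-0.0652  0.1043  0.0302]
(0, 0, 240) [ 0.5555 -0.0105  0.24  ] [ 0.0696 -0.0037 -0.0421]
```

Call:
{"name": "step_arm", "arguments": {
  "commands": [
    {"tx": -0.035,"ty": 0,"tz": 0.015},
    {"tx": -0.07,"ty": 0,"tz": 0.03},
    {"tx": -0.07,"ty": 0.03,"tz": 0.03},
    {"tx": -0.07,"ty": 0.06,"tz": 0.03},
    {"tx": -0.07,"ty": 0.09,"tz": 0.03},
    {"tx": -0.07,"ty": 0.103,"tz": 0.03},
    {"tx": -0.07,"ty": 0.103,"tz": 0.03}
  ]
}}

```text
validation failed for argument at $.co...
```

Run:
```python
from h import *
from workcell import env
s=env.sense(); print(s["time"],s["tcp_pos"],s["wrist_force"])
p=np.array(PAR);a=p[2];R=np.array([[np.cos(a),-np.sin(a)],[np.sin(a),np.cos(a)]])
print("jig xy",R.T@(s["tcp_pos"][:2]-p[:2]))
a=env.capture("scene")["frame"][:,:,::-1];b=env.capture("top")["frame"][:,:,::-1]
A=cv2.resize(a[150:290,220:400],(400,311),interpolation=cv2.INTER_CUBIC)
B=cv2.resize(b[110:250,190:370],(400,311),interpolation=cv2.INTER_CUBIC)
cv2.imwrite("pics/c1.png",np.hstack([A,B]))
```

```text
2.7167 [0.61366685 0.04638649 0.23628268] [ 1.18184821 -0.23616467  0.58013402]
jig xy [0.04193657 0.06971929]
```

View pics/c1.png

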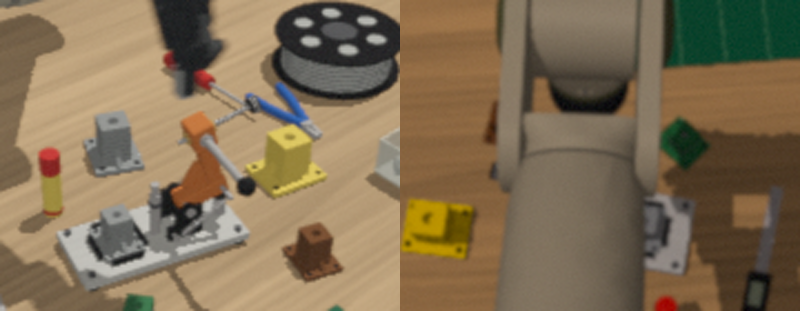

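The move was refused, so nothing has moved. The scene view shows the gripper above the stand. I'll resend it with every field filled in.

Call:
{"name": "step_arm", "arguments": {
  "commands": [
    {"tx": -0.035,"ty": 0,"tz": 0.015,"yaw": 0,"grip": 0},
    {"tx": -0.07,"ty": 0,"tz": 0.03,"yaw": 0,"grip": 0},
    {"tx": -0.07,"ty": 0.03,"tz": 0.03,"yaw": 0,"grip": 0},
    {"tx": -0.07,"ty": 0.06,"tz": 0.03,"yaw": 0,"grip": 0},
    {"tx": -0.07,"ty": 0.09,"tz": 0.03,"yaw": 0,"grip": 0},
    {"tx": -0.07,"ty": 0.103,"tz": 0.03,"yaw": 0,"grip": 0},
    {"tx": -0.07,"ty": 0.103,"tz": 0.03,"yaw": 0,"grip": 0}
  ]
}}

```text
time: 3.4
tcp_pos: [0.6577, 0.1047, 0.1295]
eef_rot: [0.43, -0.434, 0.561, -0.558]
wrist_force: [0.3, 0.1, -0.2]
finger_gap: -0.001
```

```bash
cat > look.py <<'E'
import sys
from h import *
from workcell import env
s=env.sense(); print(s["time"],s["tcp_pos"],s["wrist_force"])
p=np.array(PAR);a=p[2];R=np.array([[np.cos(a),-np.sin(a)],[np.sin(a),np.cos(a)]])
print("jig xy",R.T@(s["tcp_pos"][:2]-p[:2]))
a=env.capture("scene")["frame"][:,:,::-1];b=env.capture("wrist")["frame"][:,:,::-1]
A=cv2.resize(a[150:290,220:400],(600,467),interpolation=cv2.INTER_CUBIC)
cv2.imwrite(f"pics/{sys.argv[1]}_s.png",A);cv2.imwrite(f"pics/{sys.argv[1]}_w.png",b)
cv2.imwrite(f"pics/{sys.argv[1]}_raw.png",a)
E
python3 look.py d
```

```text
3.4 [0.65766915 0.10468193 0.12952613] [ 0.30427134  0.11036453 -0.23623987]
jig xy [0.06981122 0.13722902]
```

View pics/d_s.png

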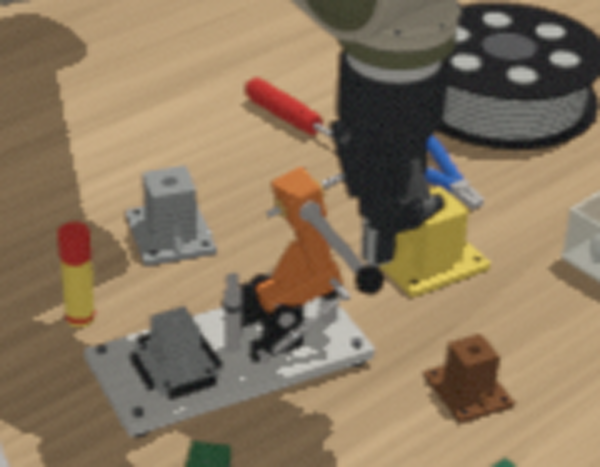

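View pics/d_w.png

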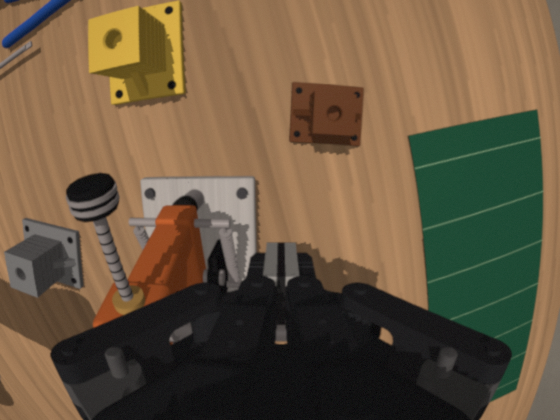

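Call:
{"name": "step_arm", "arguments": {
  "commands": [
    {"tx": 0,"ty": 0.004,"tz": 0.008,"yaw": 0,"grip": 0},
    {"tx": 0.006,"ty": 0.004,"tz": 0.008,"yaw": 0,"grip": 0},
    {"tx": 0.01,"ty": 0.004,"tz": 0.008,"yaw": 0,"grip": 0},
    {"tx": 0.014,"ty": 0.004,"tz": 0.008,"yaw": 0,"grip": 0},
    {"tx": 0.018,"ty": 0.004,"tz": 0.008,"yaw": 0,"grip": 0},
    {"tx": 0.022,"ty": 0.004,"tz": 0.008,"yaw": 0,"grip": 0},
    {"tx": 0.026,"ty": 0.004,"tz": 0.008,"yaw": 0,"grip": 0},
    {"tx": 0.03,"ty": 0.004,"tz": 0.008,"yaw": 0,"grip": 0}
  ]
}}

```text
time: 4.17
tcp_pos: [0.6602, 0.0751, 0.1311]
eef_rot: [-0.434, 0.431, -0.559, 0.56]
wrist_force: [0.9, 6.7, 4.7]
finger_gap: -0.001
```

```bash
python3 look.py e
```

```text
4.1667 [0.66024371 0.07512862 0.13108288] [0.92601306 6.74381603 4.66385898]
jig xy [0.07975722 0.10928079]
```

View pics/e_s.png

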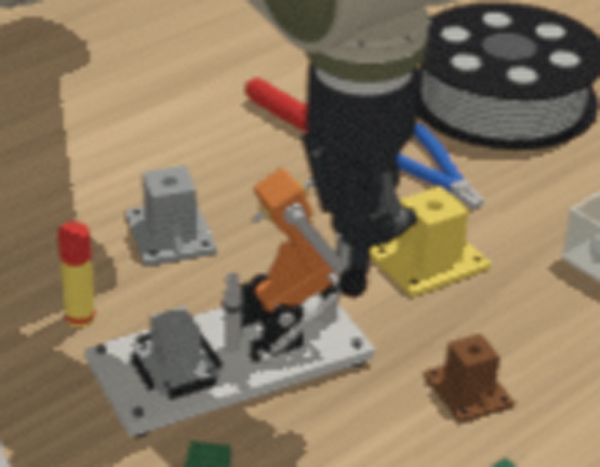

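View pics/e_w.png

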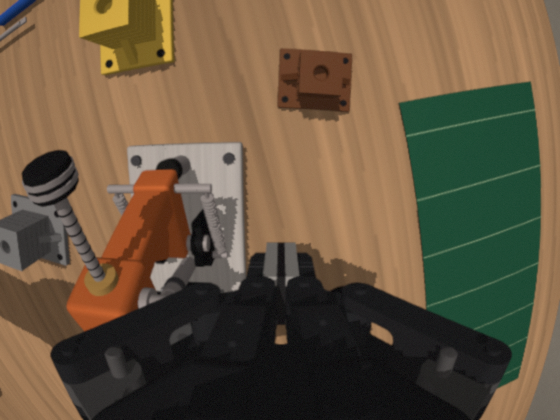

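Call:
{"name": "step_arm", "arguments": {
  "commands": [
    {"tx": 0.004,"ty": 0,"tz": 0,"yaw": 0,"grip": 0},
    {"tx": 0.008,"ty": 0,"tz": 0,"yaw": 0,"grip": 0},
    {"tx": 0.012,"ty": 0,"tz": 0,"yaw": 0,"grip": 0},
    {"tx": 0.016,"ty": 0,"tz": 0,"yaw": 0,"grip": 0},
    {"tx": 0.02,"ty": 0,"tz": 0,"yaw": 0,"grip": 0},
    {"tx": 0.024,"ty": 0,"tz": 0,"yaw": 0,"grip": 0},
    {"tx": 0.028,"ty": 0,"tz": 0,"yaw": 0,"grip": 0},
    {"tx": 0.032,"ty": 0,"tz": 0,"yaw": 0,"grip": 0},
    {"tx": 0.036,"ty": 0,"tz": 0,"yaw": 0,"grip": 0},
    {"tx": 0.04,"ty": 0,"tz": 0,"yaw": 0,"grip": 0},
    {"tx": 0.044,"ty": 0,"tz": 0,"yaw": 0,"grip": 0}
  ]
}}

```text
time: 5.18
tcp_pos: [0.6481, 0.0308, 0.129]
eef_rot: [0.432, -0.433, 0.56, -0.559]
wrist_force: [0.6, 0.5, -0.1]
finger_gap: 0.0
```

```bash
python3 look.py f
```

```text
5.1833 [0.64811056 0.03084956 0.12904815] [ 0.6030346   0.49188737 -0.14955414]
jig xy [0.0791856  0.06337303]
```

View pics/f_s.png

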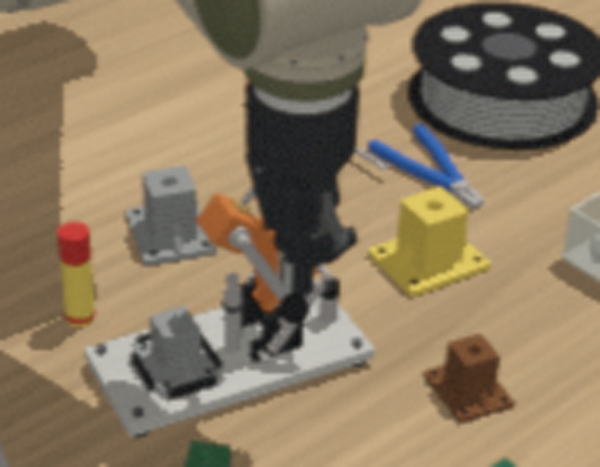

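View pics/f_w.png

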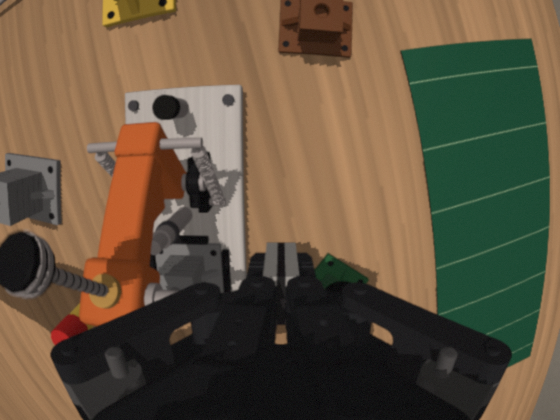

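Call:
{"name": "step_arm", "arguments": {
  "commands": [
    {"tx": 0.004,"ty": 0,"tz": 0,"yaw": 0,"grip": 0},
    {"tx": 0.008,"ty": 0,"tz": 0,"yaw": 0,"grip": 0},
    {"tx": 0.012,"ty": 0,"tz": 0,"yaw": 0,"grip": 0},
    {"tx": 0.012,"ty": 0,"tz": 0,"yaw": 0,"grip": 0},
    {"tx": 0.012,"ty": 0,"tz": 0,"yaw": 0,"grip": 0},
    {"tx": 0.012,"ty": 0,"tz": 0,"yaw": 0,"grip": 0}
  ]
}}

```text
time: 5.78
tcp_pos: [0.6454, 0.0199, 0.1293]
eef_rot: [0.432, -0.432, 0.559, -0.559]
wrist_force: [0.4, 0.4, -0.4]
finger_gap: -0.002
```

```bash
python3 look.py g
```

```text
5.7833 [0.64544095 0.01993504 0.12933554] [ 0.40466929  0.42169176 -0.38099334]
jig xy [0.07935546 0.05213807]
```

View pics/g_s.png

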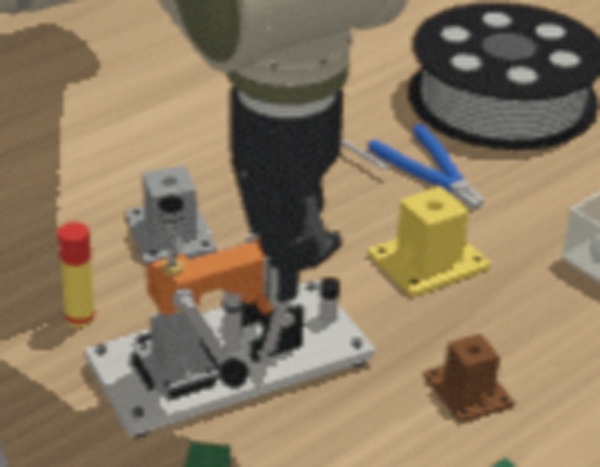

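View pics/g_w.png

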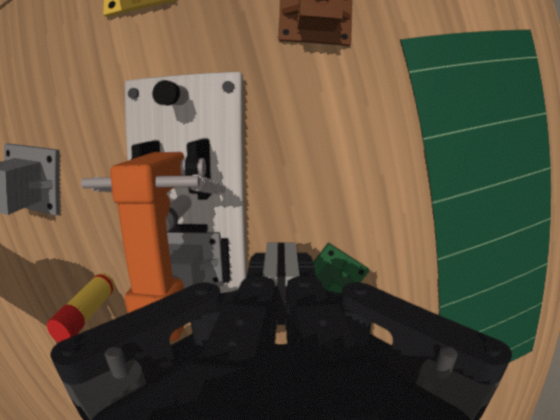

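Call:
{"name": "step_arm", "arguments": {
  "commands": [
    {"tx": 0,"ty": -0.03,"tz": 0,"yaw": 0,"grip": 0},
    {"tx": 0,"ty": -0.06,"tz": 0,"yaw": 0,"grip": 0},
    {"tx": 0,"ty": -0.09,"tz": 0,"yaw": 0,"grip": 0},
    {"tx": 0,"ty": -0.111,"tz": 0,"yaw": 0,"grip": 0},
    {"tx": 0,"ty": -0.111,"tz": 0,"yaw": 0,"grip": 0}
  ]
}}

```text
time: 6.3
tcp_pos: [0.6468, 0.02, 0.2457]
eef_rot: [-0.435, 0.43, -0.557, 0.562]
wrist_force: [0.4, 0.0, -0.8]
finger_gap: 0.001
```

```bash
python3 look.py h
python3 - <<'E'
from h import *
from workcell import env
s=env.sense()
for z in (179,177,175): print(z,(proj("scene",jw(PAR,(0,0,z)))-[220,150])*3.333)
print((proj("scene",jw(PAR,(109,0,100)))-[220,150])*3.333)
print(go(s,jw(PAR,(0,0,200))[0]))
E
```

```text
6.3 [0.64679034 0.01997069 0.24567172] [ 0.36547669  0.03841368 -0.78486532]
jig xy [0.08065222 0.05251294]
179 [[170.14439682 199.6972688 ]]
177 [[170.21091929 201.91577146]]
175 [[170.27728961 204.12920022]]
[[233.62687796 371.60527236]]
[ 0.0522  0.0405 -0.0794]
```

View pics/h_s.png

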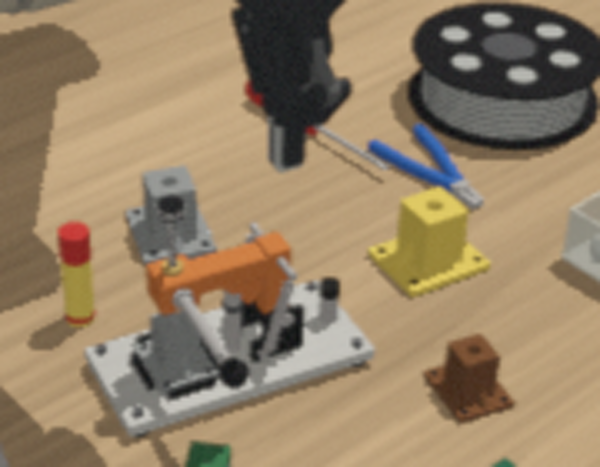

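View pics/h_w.png

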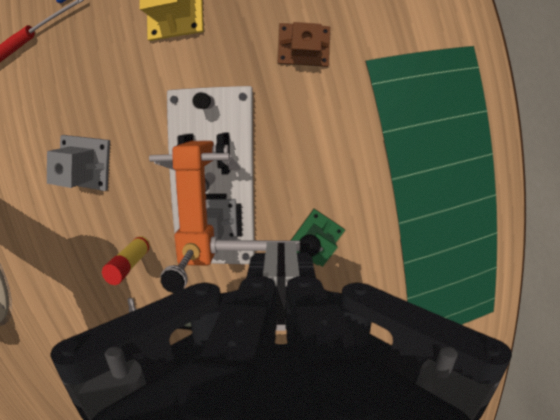

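Call:
{"name": "step_arm", "arguments": {
  "commands": [
    {"tx": 0.018,"ty": 0,"tz": -0.027,"yaw": 0,"grip": 0},
    {"tx": 0.036,"ty": 0,"tz": -0.054,"yaw": 0,"grip": 0},
    {"tx": 0.052,"ty": 0,"tz": -0.079,"yaw": 0,"grip": 0},
    {"tx": 0.052,"ty": 0.02,"tz": -0.079,"yaw": 0,"grip": 0},
    {"tx": 0.052,"ty": 0.04,"tz": -0.079,"yaw": 0,"grip": 0},
    {"tx": 0.052,"ty": 0.05,"tz": -0.079,"yaw": 0,"grip": 0},
    {"tx": 0.052,"ty": 0.05,"tz": -0.079,"yaw": 0,"grip": 0},
    {"tx": 0.052,"ty": 0.05,"tz": -0.079,"yaw": 0,"grip": 0}
  ]
}}

```text
time: 7.07
tcp_pos: [0.5554, -0.0104, 0.1892]
eef_rot: [0.432, -0.433, 0.56, -0.559]
wrist_force: [0.3, -0.5, -0.1]
finger_gap: -0.001
```

```bash
python3 look.py i
python3 - <<'E'
import cv2
a=cv2.imread("pics/i_raw.png");cv2.imwrite("pics/i_z.png",cv2.resize(a[180:260,240:340],(800,640),interpolation=cv2.INTER_CUBIC)[:600])
E
```

```text
7.0667 [ 0.55541796 -0.0103725   0.18922225] [ 0.34388561 -0.51619411 -0.07803877]
jig xy [-0.00011155  0.00010268]
```

View pics/i_z.png

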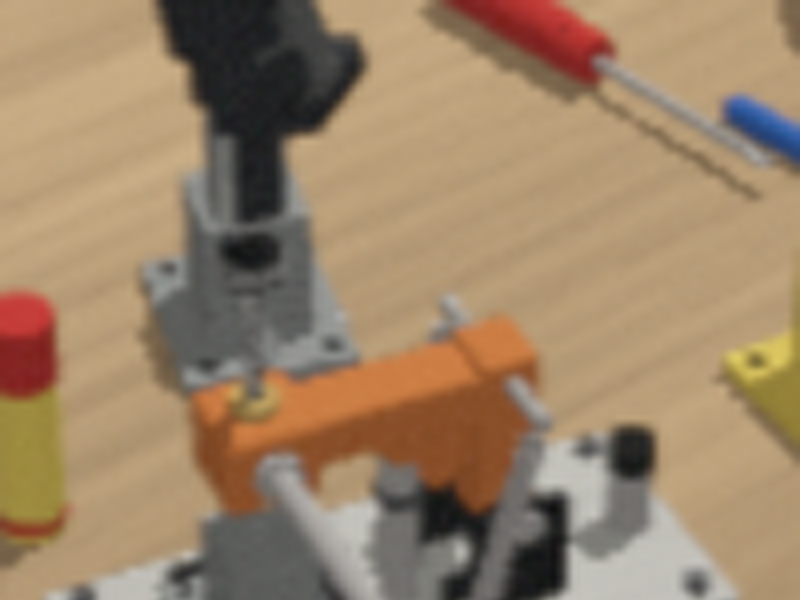

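View pics/i_w.png

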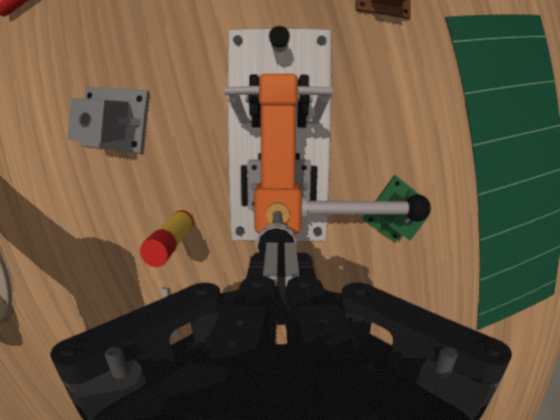

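Call:
{"name": "step_arm", "arguments": {
  "commands": [
    {"tx": 0,"ty": 0.002,"tz": 0,"yaw": 0,"grip": 0},
    {"tx": 0,"ty": 0.004,"tz": 0,"yaw": 0,"grip": 0},
    {"tx": 0,"ty": 0.006,"tz": 0,"yaw": 0,"grip": 0},
    {"tx": 0,"ty": 0.008,"tz": 0,"yaw": 0,"grip": 0},
    {"tx": 0,"ty": 0.01,"tz": 0,"yaw": 0,"grip": 0},
    {"tx": 0,"ty": 0.0115,"tz": 0,"yaw": 0,"grip": 0},
    {"tx": 0,"ty": 0.013,"tz": 0,"yaw": 0,"grip": 0}
  ]
}}

```text
time: 7.75
tcp_pos: [0.5559, -0.0105, 0.1772]
eef_rot: [-0.432, 0.432, -0.559, 0.559]
wrist_force: [-1.4, -0.3, 1.9]
finger_gap: -0.001
```

Call:
{"name": "step_arm", "arguments": {
  "commands": [
    {"tx": 0,"ty": 0.001,"tz": 0,"yaw": 0,"grip": 0},
    {"tx": 0,"ty": 0.002,"tz": 0,"yaw": 0,"grip": 0},
    {"tx": 0,"ty": 0.003,"tz": 0,"yaw": 0,"grip": 0}
  ]
}}

```text
time: 8.0
tcp_pos: [0.5559, -0.0105, 0.1746]
eef_rot: [-0.433, 0.432, -0.559, 0.56]
wrist_force: [-0.7, 0.1, 4.8]
finger_gap: 0.001
```

```bash
python3 look.py j
python3 - <<'E'
import cv2
a=cv2.imread("pics/j_raw.png");cv2.imwrite("pics/j_z.png",cv2.resize(a[180:260,240:340],(800,640),interpolation=cv2.INTER_CUBIC)[:600])
E
```

```text
8.0 [ 0.5559287  -0.01049251  0.17459063] [-0.72220897  0.05379295  4.78431036]
jig xy [0.00041295 0.00011538]
```

View pics/j_z.png

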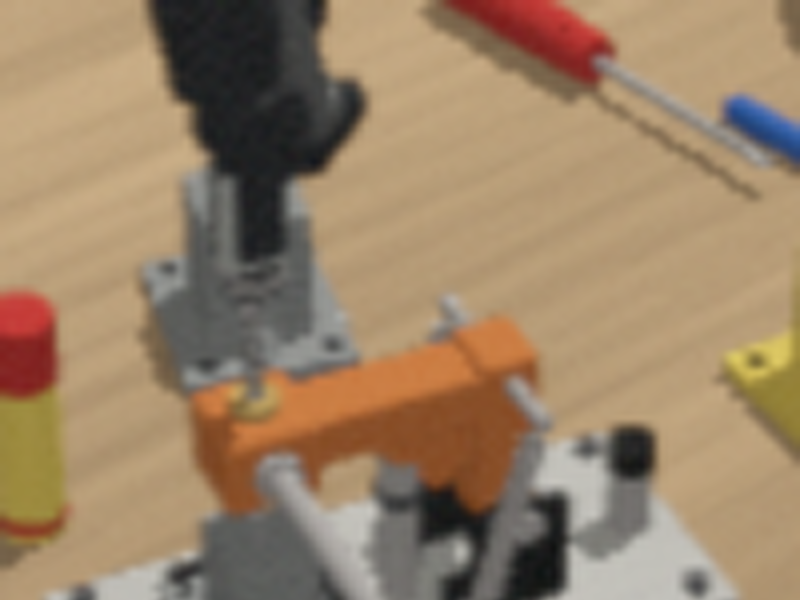

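Call:
{"name": "step_arm", "arguments": {
  "commands": [
    {"tx": 0,"ty": 0.001,"tz": 0,"yaw": 0,"grip": 0},
    {"tx": 0,"ty": 0.002,"tz": 0,"yaw": 0,"grip": 0},
    {"tx": 0,"ty": 0.003,"tz": 0,"yaw": 0,"grip": 0},
    {"tx": 0,"ty": 0.004,"tz": 0,"yaw": 0,"grip": 0}
  ]
}}

```text
time: 8.43
tcp_pos: [0.5559, -0.0105, 0.1703]
eef_rot: [-0.432, 0.432, -0.559, 0.56]
wrist_force: [-0.9, 0.6, 3.2]
finger_gap: 0.004
```

Call:
{"name": "step_arm", "arguments": {
  "commands": [
    {"tx": 0,"ty": 0.0005,"tz": 0,"yaw": 0,"grip": 0},
    {"tx": 0,"ty": 0.001,"tz": 0,"yaw": 0,"grip": 0}
  ]
}}

```text
time: 8.6
tcp_pos: [0.5559, -0.0105, 0.1693]
eef_rot: [-0.432, 0.432, -0.559, 0.559]
wrist_force: [-1.4, 0.5, 3.0]
finger_gap: -0.001
```

Call:
{"name": "step_arm", "arguments": {
  "commands": [
    {"tx": 0,"ty": 0.0005,"tz": 0,"yaw": 0,"grip": 0},
    {"tx": 0,"ty": 0.001,"tz": 0,"yaw": 0,"grip": 0}
  ]
}}

```text
time: 8.77
tcp_pos: [0.5559, -0.0105, 0.1683]
eef_rot: [-0.432, 0.432, -0.559, 0.559]
wrist_force: [-1.0, -0.4, 3.8]
finger_gap: -0.003
```

Call:
{"name": "step_arm", "arguments": {
  "commands": [
    {"tx": 0,"ty": 0.0005,"tz": 0,"yaw": 0,"grip": 0},
    {"tx": 0,"ty": 0.001,"tz": 0,"yaw": 0,"grip": 0}
  ]
}}

```text
time: 8.93
tcp_pos: [0.5559, -0.0105, 0.1673]
eef_rot: [-0.432, 0.432, -0.559, 0.56]
wrist_force: [-0.2, 0.5, 3.1]
finger_gap: 0.001
```

Call:
{"name": "step_arm", "arguments": {
  "commands": [
    {"tx": 0,"ty": 0.001,"tz": 0,"yaw": 0,"grip": 0},
    {"tx": 0,"ty": 0.002,"tz": 0,"yaw": 0,"grip": 0},
    {"tx": 0,"ty": 0.003,"tz": 0,"yaw": 0,"grip": 0},
    {"tx": 0,"ty": 0.004,"tz": 0,"yaw": 0,"grip": 0},
    {"tx": 0,"ty": 0.005,"tz": 0,"yaw": 0,"grip": 0},
    {"tx": 0,"ty": 0.006,"tz": 0,"yaw": 0,"grip": 0},
    {"tx": 0,"ty": 0.007,"tz": 0,"yaw": 0,"grip": 0},
    {"tx": 0,"ty": 0.008,"tz": 0,"yaw": 0,"grip": 0}
  ]
}}

```text
time: 9.6
tcp_pos: [0.5559, -0.0105, 0.1592]
eef_rot: [-0.432, 0.432, -0.559, 0.559]
wrist_force: [-1.3, -0.3, 3.6]
finger_gap: 0.001
```

Call:
{"name": "step_arm", "arguments": {
  "commands": [
    {"tx": 0,"ty": 0.0005,"tz": 0,"yaw": 0,"grip": 0},
    {"tx": 0,"ty": 0.001,"tz": 0,"yaw": 0,"grip": 0}
  ]
}}

```text
time: 9.77
tcp_pos: [0.5559, -0.0105, 0.1582]
eef_rot: [0.432, -0.432, 0.559, -0.559]
wrist_force: [-1.3, 0.1, 3.9]
finger_gap: -0.0
```

Call:
{"name": "step_arm", "arguments": {
  "commands": [
    {"tx": 0,"ty": 0.0004,"tz": 0,"yaw": 0,"grip": 0},
    {"tx": 0,"ty": 0.0007,"tz": 0,"yaw": 0,"grip": 0}
  ]
}}

```text
time: 9.93
tcp_pos: [0.5559, -0.0105, 0.1576]
eef_rot: [0.432, -0.432, 0.559, -0.559]
wrist_force: [-0.9, -0.1, 2.9]
finger_gap: -0.0
```

Call:
{"name": "step_arm", "arguments": {
  "commands": [
    {"tx": 0,"ty": 0.0003,"tz": 0,"yaw": 0,"grip": 0},
    {"tx": 0,"ty": 0.0006,"tz": 0,"yaw": 0,"grip": 0}
  ]
}}

```text
time: 10.1
tcp_pos: [0.5559, -0.0105, 0.157]
eef_rot: [-0.432, 0.432, -0.559, 0.559]
wrist_force: [-0.7, -0.1, 3.7]
finger_gap: 0.001
```

Call:
{"name": "step_arm", "arguments": {
  "commands": [
    {"tx": 0,"ty": 0.0003,"tz": 0,"yaw": 0,"grip": 0},
    {"tx": 0,"ty": 0.0006,"tz": 0,"yaw": 0,"grip": 0}
  ]
}}

```text
time: 10.27
tcp_pos: [0.5559, -0.0105, 0.1564]
eef_rot: [-0.432, 0.432, -0.559, 0.559]
wrist_force: [-0.2, -0.0, 3.3]
finger_gap: -0.001
```

Call:
{"name": "step_arm", "arguments": {
  "commands": [
    {"tx": 0,"ty": 0.0003,"tz": 0,"yaw": 0,"grip": 0},
    {"tx": 0,"ty": 0.0006,"tz": 0,"yaw": 0,"grip": 0}
  ]
}}

```text
time: 10.43
tcp_pos: [0.5559, -0.0105, 0.1558]
eef_rot: [-0.432, 0.432, -0.559, 0.559]
wrist_force: [-0.9, 0.4, 3.0]
finger_gap: 0.002
```

Call:
{"name": "step_arm", "arguments": {
  "commands": [
    {"tx": 0,"ty": 0.0003,"tz": 0,"yaw": 0,"grip": 0},
    {"tx": 0,"ty": 0.0006,"tz": 0,"yaw": 0,"grip": 0}
  ]
}}

```text
time: 10.6
tcp_pos: [0.5559, -0.0105, 0.1552]
eef_rot: [-0.432, 0.432, -0.559, 0.559]
wrist_force: [-0.8, -0.3, 4.3]
finger_gap: 0.0
```

Call:
{"name": "step_arm", "arguments": {
  "commands": [
    {"tx": 0,"ty": 0.0003,"tz": 0,"yaw": 0,"grip": 0},
    {"tx": 0,"ty": 0.0006,"tz": 0,"yaw": 0,"grip": 0}
  ]
}}

```text
time: 10.77
tcp_pos: [0.5559, -0.0105, 0.1546]
eef_rot: [-0.432, 0.432, -0.559, 0.559]
wrist_force: [-0.8, 0.9, 2.7]
finger_gap: 0.001
```

Call:
{"name": "step_arm", "arguments": {
  "commands": [
    {"tx": 0,"ty": 0.0003,"tz": 0,"yaw": 0,"grip": 0},
    {"tx": 0,"ty": 0.0006,"tz": 0,"yaw": 0,"grip": 0}
  ]
}}

```text
time: 10.93
tcp_pos: [0.5559, -0.0105, 0.154]
eef_rot: [0.432, -0.432, 0.559, -0.559]
wrist_force: [-0.4, 0.3, 4.3]
finger_gap: 0.002
```

Call:
{"name": "step_arm", "arguments": {
  "commands": [
    {"tx": 0,"ty": 0.0003,"tz": 0,"yaw": 0,"grip": 0},
    {"tx": 0,"ty": 0.0006,"tz": 0,"yaw": 0,"grip": 0}
  ]
}}

```text
time: 11.1
tcp_pos: [0.5559, -0.0105, 0.1534]
eef_rot: [-0.432, 0.432, -0.559, 0.559]
wrist_force: [-0.9, 0.4, 4.9]
finger_gap: -0.001
```

Call:
{"name": "step_arm", "arguments": {
  "commands": [
    {"tx": 0,"ty": 0.0003,"tz": 0,"yaw": 0,"grip": 0},
    {"tx": 0,"ty": 0.0006,"tz": 0,"yaw": 0,"grip": 0}
  ]
}}

```text
time: 11.27
tcp_pos: [0.5559, -0.0105, 0.1528]
eef_rot: [0.432, -0.432, 0.559, -0.559]
wrist_force: [-1.1, 0.5, 3.4]
finger_gap: 0.0
```

Call:
{"name": "step_arm", "arguments": {
  "commands": [
    {"tx": 0,"ty": 0.0003,"tz": 0,"yaw": 0,"grip": 0},
    {"tx": 0,"ty": 0.0006,"tz": 0,"yaw": 0,"grip": 0}
  ]
}}

```text
time: 11.43
tcp_pos: [0.5559, -0.0105, 0.1522]
eef_rot: [0.432, -0.432, 0.559, -0.559]
wrist_force: [-0.6, -0.2, 3.3]
finger_gap: 0.001
```

Call:
{"name": "step_arm", "arguments": {
  "commands": [
    {"tx": 0,"ty": 0.0003,"tz": 0,"yaw": 0,"grip": 0},
    {"tx": 0,"ty": 0.0006,"tz": 0,"yaw": 0,"grip": 0}
  ]
}}

```text
time: 11.6
tcp_pos: [0.5559, -0.0105, 0.1516]
eef_rot: [-0.432, 0.432, -0.559, 0.559]
wrist_force: [-0.8, 0.2, 2.7]
finger_gap: -0.001
```

Call:
{"name": "step_arm", "arguments": {
  "commands": [
    {"tx": 0,"ty": 0.0003,"tz": 0,"yaw": 0,"grip": 0},
    {"tx": 0,"ty": 0.0006,"tz": 0,"yaw": 0,"grip": 0}
  ]
}}

```text
time: 11.77
tcp_pos: [0.5559, -0.0105, 0.151]
eef_rot: [0.432, -0.432, 0.559, -0.559]
wrist_force: [-0.8, -0.4, 3.4]
finger_gap: 0.001
```

Call:
{"name": "step_arm", "arguments": {
  "commands": [
    {"tx": 0,"ty": 0.0003,"tz": 0,"yaw": 0,"grip": 0},
    {"tx": 0,"ty": 0.0006,"tz": 0,"yaw": 0,"grip": 0}
  ]
}}

```text
time: 11.93
tcp_pos: [0.5559, -0.0105, 0.1507]
eef_rot: [-0.433, 0.432, -0.559, 0.56]
wrist_force: [-1.2, 1.1, 7.5]
finger_gap: -0.002
```

Call:
{"name": "step_arm", "arguments": {
  "commands": [
    {"tx": 0,"ty": 0.0002,"tz": 0,"yaw": 0,"grip": 0},
    {"tx": 0,"ty": 0.0002,"tz": 0,"yaw": 0,"grip": 0}
  ]
}}

```text
time: 12.1
tcp_pos: [0.5559, -0.0105, 0.1506]
eef_rot: [-0.433, 0.432, -0.559, 0.56]
wrist_force: [-2.8, -0.1, 6.7]
finger_gap: 0.003
```

Call:
{"name": "step_arm", "arguments": {
  "commands": [
    {"tx": 0,"ty": 0.0002,"tz": 0,"yaw": 0,"grip": 0},
    {"tx": 0,"ty": 0.0002,"tz": 0,"yaw": 0,"grip": 0},
    {"tx": 0,"ty": 0.0002,"tz": 0,"yaw": 0,"grip": 0}
  ]
}}

```text
time: 12.35
tcp_pos: [0.5559, -0.0105, 0.1505]
eef_rot: [-0.433, 0.432, -0.559, 0.56]
wrist_force: [-2.9, 0.3, 7.5]
finger_gap: 0.004
```

```bash
python3 look.py k
python3 - <<'E'
import cv2
a=cv2.imread("pics/k_raw.png");cv2.imwrite("pics/k_z.png",cv2.resize(a[190:290,240:340],(600,600),interpolation=cv2.INTER_CUBIC)[:600])
E
```

```text
12.35 [ 0.5559458  -0.01050681  0.15052895] [-2.9459813   0.34223899  7.49118714]
jig xy [0.00043311 0.00010586]
```

View pics/k_z.png

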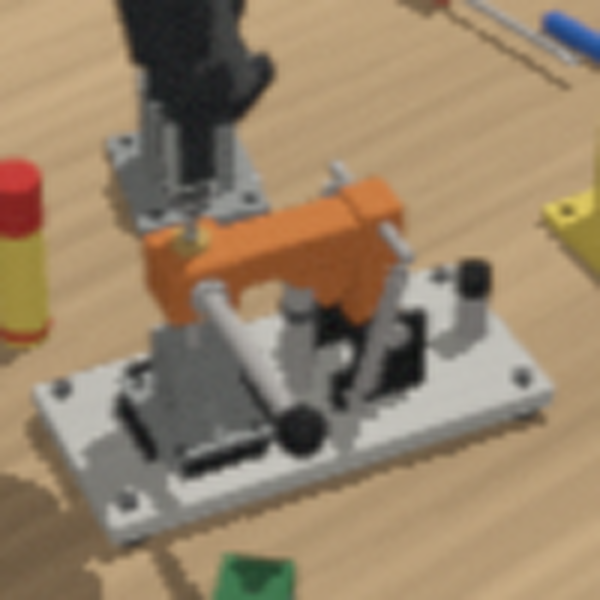

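Call:
{"name": "step_arm", "arguments": {
  "commands": [
    {"tx": 0,"ty": 0.0002,"tz": 0,"yaw": 0,"grip": 0},
    {"tx": 0,"ty": 0.0002,"tz": 0,"yaw": 0,"grip": 0},
    {"tx": 0,"ty": 0.0002,"tz": 0,"yaw": 0,"grip": 0},
    {"tx": 0,"ty": 0.0002,"tz": 0,"yaw": 0,"grip": 0}
  ]
}}

```text
time: 12.78
tcp_pos: [0.556, -0.0105, 0.1505]
eef_rot: [-0.433, 0.432, -0.559, 0.56]
wrist_force: [-1.7, 1.8, 7.7]
finger_gap: 0.001
```

Call:
{"name": "step_arm", "arguments": {
  "commands": [
    {"tx": 0,"ty": 0,"tz": 0,"yaw": 0,"grip": 0},
    {"tx": 0,"ty": 0,"tz": 0,"yaw": 0,"grip": 0},
    {"tx": 0,"ty": 0,"tz": 0,"yaw": 0,"grip": 0},
    {"tx": 0,"ty": 0,"tz": 0,"yaw": 0,"grip": 0},
    {"tx": 0,"ty": 0,"tz": 0,"yaw": 0,"grip": 0},
    {"tx": 0,"ty": 0,"tz": 0,"yaw": 0,"grip": 0},
    {"tx": 0,"ty": 0,"tz": 0,"yaw": 0,"grip": 0},
    {"tx": 0,"ty": 0,"tz": 0,"yaw": 0,"grip": 0},
    {"tx": 0,"ty": 0,"tz": 0,"yaw": 0,"grip": 0},
    {"tx": 0,"ty": 0,"tz": 0,"yaw": 0,"grip": 0},
    {"tx": 0,"ty": 0,"tz": 0,"yaw": 0,"grip": 0},
    {"tx": 0,"ty": 0,"tz": 0,"yaw": 0,"grip": 0},
    {"tx": 0,"ty": 0,"tz": 0,"yaw": 0,"grip": 0},
    {"tx": 0,"ty": 0,"tz": 0,"yaw": 0,"grip": 0}
  ]
}}

```text
time: 13.95
tcp_pos: [0.556, -0.0105, 0.1505]
eef_rot: [-0.433, 0.432, -0.559, 0.56]
wrist_force: [-2.2, -0.0, 8.8]
finger_gap: 0.004
```

The rod stays at 150.5 mm under a steady light force, so it's on the bottom. Now I'll lift straight up and away.

Call:
{"name": "step_arm", "arguments": {
  "commands": [
    {"tx": 0,"ty": -0.002,"tz": 0,"yaw": 0,"grip": 0},
    {"tx": 0,"ty": -0.006,"tz": 0,"yaw": 0,"grip": 0},
    {"tx": 0,"ty": -0.015,"tz": 0,"yaw": 0,"grip": 0},
    {"tx": 0,"ty": -0.03,"tz": 0,"yaw": 0,"grip": 0},
    {"tx": 0,"ty": -0.06,"tz": 0,"yaw": 0,"grip": 0},
    {"tx": 0,"ty": -0.09,"tz": 0,"yaw": 0,"grip": 0},
    {"tx": 0,"ty": -0.1,"tz": 0,"yaw": 0,"grip": 0},
    {"tx": 0,"ty": -0.1,"tz": 0,"yaw": 0,"grip": 0}
  ]
}}

```text
time: 14.62
tcp_pos: [0.5568, -0.0106, 0.2531]
eef_rot: [-0.434, 0.431, -0.558, 0.561]
wrist_force: [0.1, 0.4, -0.3]
finger_gap: 0.003
```

```bash
python3 look.py l
python3 - <<'E'
from h import *
a=cv2.imread("pics/l_raw.png");cv2.imwrite("pics/l_z.png",cv2.resize(a[190:290,240:340],(600,600),interpolation=cv2.INTER_CUBIC)[:600])
for z in (152,150.5,148): print((proj("scene",jw(PAR,(0,0,z)))-[240,190])*6)
E
```

```text
14.6167 [ 0.55678009 -0.01064555  0.25314286] [ 0.11876332  0.38125066 -0.32942593]
jig xy [0.00127541 0.00018205]
[[187.88439201 172.64536751]]
[[187.97151618 175.5509301 ]]
[[188.11639608 180.38262738]]
```

View pics/l_z.png

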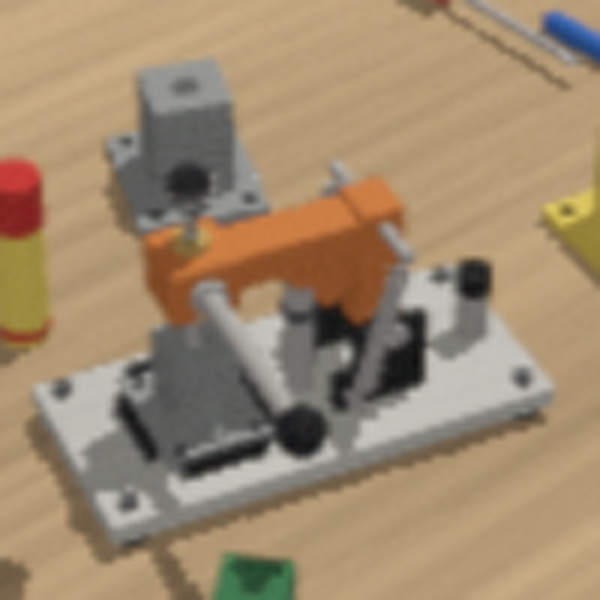

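View pics/l_w.png

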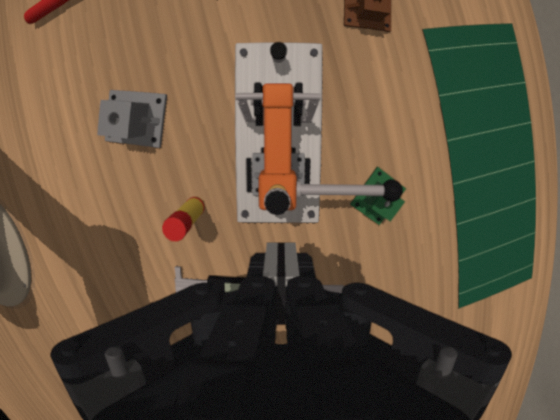

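View pics/l_raw.png

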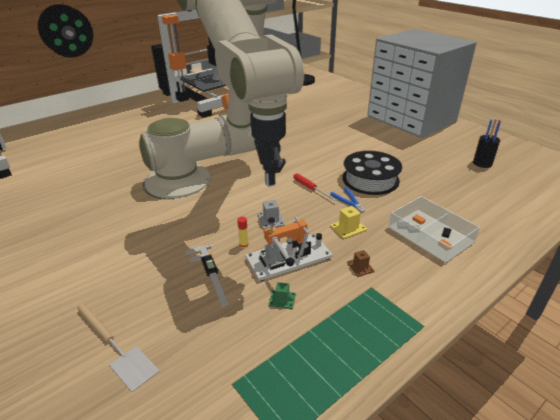

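```bash
python3 -c "
from workcell import env
print(env.sign_off())"
```

```text
the job is handed in; nothing more can be done
None
```

The job is done and handed in: the stand is closed on its front stop and the depth rod is resting on the bottom of the grey bracket's bore. It took about 15 s of the 45 s allowed.

- **Stand:** I pushed the handle over with closed fingers, at about 8 N near the start of the push. It snapped shut by itself past over-centre.
- **Rod:** I pushed the knob down in 0.6 mm steps against about 3–4 N of sliding friction. The force rose to 7–9 N and the knob stopped at 150.5 mm above the bench, even with 0.2 mm more commanded. That puts the bore at about 19.5 mm deep.
- **Hold:** I held it there for a little over a second at 8–9 N in total, so about 4–5 N on the print, then lifted straight off.
- **Last checks:** With the robot clear, the images show the stand closed, the knob down near the height I measured, the bracket in its nest and nothing else visibly moved. I judged the bracket and the rest of the bench by eye only.
- **Disagreements:** One move call was refused because I left fields out; nothing moved and I resent it. During the hold there was also about 2–3 N of sideways force on the knob, which disappeared when I lifted off.

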